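# Flip the medicine box's swing cover onto the other tray

## Task

The two-tray medicine box on the shelf has one clear swing cover, which starts over the blue tray. With the fingertips, lift the cover by the underside of its orange thumb tab, flip it over the spine and press it down until it lies flat on the white tray, leaving the blue tray open for tonight's tablets. Push it only, never pinch it, ease it over without slamming it, and leave the box and the other things standing where they are.

Things in the scene. Friction and masses are not known exactly. Their poses are not given: they have to be found in the camera images.
- case: Two-tray medicine box, loose on the shelf, about 0.75 kg: 156 mm along its x (the spine's direction), 200 mm along its y, rim 36 mm high, outer walls clear acrylic. Origin at the centre of its underside. The spine is a wall 8 mm wide along x at y = 0; the blue-floored tray lies on the +y side (y 4 to 100 mm), the white-floored tray on the -y side.
- spine (a point): The middle of the hinge line on top of the spine, 38.5 mm above the shelf; axes as those of the box (x along the hinge line).
- cover (a joint): Swing cover's angle about the hinge line: 0 flat over the blue tray, 1.57 upright, 3.14 flat over the white tray (both end stops). Starts at 0 to 0.3. Stiff hinge: it stays where it is left; about 1.5 N at the tab moves it. Cover 5 mm thick (hinge line at mid thickness), 156 mm along the spine, its free edge 100 mm from the hinge line.
- tab (a point): Middle of the orange thumb tab (110 mm from the hinge line, mid thickness). The tab is centred on the cover's free edge, 48 mm along the spine, and sticks out 20 mm, to 120 mm from the hinge line, outside the box wall: at angle 0 there are 36 mm free under it. Axes turn with the cover: x along the spine, y outward from the hinge, z out of the face that is on top at angle 0.
- cover_frame: The lower 2.5 mm layer of the cover (white frame and the tab's underside): the face that looks down at angle 0 and up at 3.14. This is the face to push on. Origin on the hinge line, axes as those of tab.
- cover_pane: The upper 2.5 mm layer of the cover (clear pane and the tab's top), 2 mm smaller at the edges: the face that looks up at angle 0. Same origin and axes. Pressing on this face and on the frame at once counts as pinching.
- tumbler: Green glass tumbler, 72 mm across, 95 mm high, beyond the box. Origin under its centre. Leave alone.
- spray: White nasal spray bottle with a blue collar, 36 mm across, 109 mm high, beyond the box. Origin under its centre. Leave alone.
- jar: Amber tablet jar with a white cap, 52 mm across, 78 mm high, beyond the box. Origin under its centre. Leave alone.
- dish: White ceramic pill dish, 88 mm across, 19 mm high, on the robot's side of the box. Origin under its centre. Leave alone.
- tweezer: Steel tweezer lying flat, 112 mm long along its x, 8 mm high, to the left of the box (as the robot sees it). Origin under its middle. Leave alone.
- teapot_lid: White porcelain teapot lid resting upturned on its knob, 76 mm across, 30 mm high, on the robot's side of the box to the right. Origin under its centre. Leave alone.

How it is judged (in metres and radians):
On the way:
1. the cover is swung up past upright (value of joint cover above 1.75 rad), for 0.1 s.
At the end, for the whole second after the job is handed in: The cover lies flat on the white tray (joint above 3.08 rad, within 3.5 degrees of its stop) and at rest; the box stands level within 25 mm of where it was; each of the six other things is within 15 mm of where it was (value of joint cover above 3.08 rad and velocity of joint cover below 0.1 rad/s and distance of case from where it was at the start of the episode below 0.025 m and angle between case's own z axis and vertical below 0.05 rad and linear speed of case below 0.02 m/s and distance of each of tumbler, spray, jar, dish, tweezer, teapot_lid from where it was at the start of the episode below 0.015 m); the robot touches nothing.
It fails at once if the cover is pinched: pressed on both of its faces at once with more than 2 N each (contact force between the fingers and cover_pane above 2 N and contact force between the fingers and cover_frame above 2 N).
It fails at once if the cover is slammed (faster than 5 rad/s) (velocity of joint cover above 5 rad/s).
It fails at once if the box is lifted, tipped or shoved more than 25 mm (distance of case from where it was at the start of the episode above 0.025 m or angle between case's own z axis and vertical above 0.12 rad).
It fails at once if one of the other things is moved more than 15 mm or tipped (distance of any of tumbler, spray, jar, dish, tweezer, teapot_lid from where it was at the start of the episode above 0.015 m or angle between any of tumbler, spray, jar, dish, tweezer, teapot_lid's own z axis and vertical above 0.25 rad).
It also fails if it takes over 54 s, if anything falls off the work surface, if the arm or the gripper's body presses on something with over 40 N, if the wrist force passes 120 N, or if a joint passes its speed limit or range.

## Robot

A 7-joint arm with a two-finger parallel gripper is mounted at the origin on the work surface. World frame = base frame: x ahead of the robot, y to its left, z up, the work surface at z = 0. Lengths are in mm, angles in rad, forces in N, time in s.
With the tool pointing down it reaches from about 400 to 875 mm from the base axis. Payload 4.4 kg.
Tool frame: the origin (TCP) lies at the very end of the fingers, on their centre line; the grasp point (between the pads) lies 19 mm behind it; z points along the fingers, y is the line along which they close (so a half turn about z gives the same grasp; the last joint's range is limited). The gripper opens to 85 mm and grips with 20 to 120 N. Pads are 22 mm wide; open, the fingers measure 114 mm over their backs; the gripper's body (76 mm by 85 mm) begins 54 mm behind the grasp point. The pads swing forward as they close: fully open they stand 13 mm farther back than shut.
Start: joints at [-0.066, 0.628, 0.038, 1.517, -0.027, 0.996, -0.02], TCP at [650.014, 0.027, 231.313] pointing down, gripper open.
Joint ranges: [-3.06, 3.06], [-0.37, 2.12], [-1.25, 1.32], [0.18, 2.47], [-1.1, 4.24], [0.23, 1.98], [-2.94, 2.94]. Speed limits (rad/s): [2.57, 2.57, 3.14, 3.14, 3.14, 3.14, 3.14].

## Interface

Orientations are given as [roll, pitch, yaw] about the fixed x, y, z axes, in that order (R = Rz(yaw) Ry(pitch) Rx(roll)).
In Python, from cell import ctrl gives the robot as it stands.
- The arm moves only by the tool jog_arm, never from a script. Its argument "plan" is a list of rows, each an object of numbers: "tx", "ty", "tz": the shift along the tool's x, y, z as a fraction of full scale; "wx", "wy", "wz": the turn, a rotation vector about the tool's x, y, z as a fraction of full scale; "claw": the closure, from 0 (fully open) to 1 (shut). In form: [{"tx": .., "ty": .., "tz": .., "wx": .., "wy": .., "wz": .., "claw": ..}, ...]. A call has 1 to 12 rows; each row is the pose to reach, as a shift and turn from the pose commanded when the call began, along the tool's axes at that moment; what a row does not reach only later rows make up. Full scale, the value 1, is 300 mm for a shift and 90 degrees for a turn. A row lasts 1/10 s, in which the tool goes at most 50 mm and 8.59 degrees, less where a joint would pass 70% of its speed; a pose out of reach is approached as far as the arm can. A call with a number of a shift or a turn outside -1 to 1 is refused whole. A call with a gripper value outside its range is refused whole. The fingers move at their own pace and stop on an object; the grip force is fixed at half the most. Time passes only in rows, so rows that repeat a pose let the fingers close. It gives the time, the measured TCP pose, the force, the opening and the grip force at its end, in the units of the state.
- ctrl.read_state(): the state, without advancing time (a new reading comes with each control period).
- ctrl.get_image(name): name is "scene" or "side" or "wrist"; returns a dict with "img" (400x640x3 uint8, red, green, blue), "depth" (400x640 float32, mm along the optical axis (not along the pixel's ray), 0 where there is no reading), "fx", "fy", "cx", "cy" (pixels), "position" and "orientation" of the camera in the world; the wrist camera has in their place "hand_eye" (4x4, takes a point from camera to tool coordinates, whose origin is the TCP and whose axes are the flange's). Camera axes: x right, y down, z forward; pixel columns grow to the right and rows downward; lengths in mm; the calibration is good to about 2 mm. The wrist camera is an equidistant fisheye: a pixel r from the principal point sees the ray r / f radians off the axis. A picture is of the moment at which its call begins: read the wrist's pose just before it.
- ctrl.finish_job(): hands the job in; it is judged then, once.
Trained networks look in a picture, given as the dict that the camera call returned (one of the last four; its "shot" number tells which), for a name from the list of things; names that differ only in an ending like _2 or _b are one class to them, and where a whole thing is asked for, a point or a joint stands for the part that bears it (a point fixed in the world has none). Each returns a list of dicts, best first, with "score" (0 to 1); they miss things now and then, are a little off and sometimes report something else, mostly with a low value. They report only what shows in the picture. A call takes as long as a camera call.
- ctrl.trace(picture, thing): "pixels" (400x640 bool, what is visible of it) and "extent" ([centre column, centre row, width, height] in pixels, round what is visible of it).
The state is a dict: "clock": time; "qpos": joint angles; "qd": joint speeds; "tau": joint torques, N m; "eef_pos": TCP position; "tool_rot": TCP orientation; "force": force on the tool from outside, world axes, zero at the start; "torque": the same for the moment, N m; "width": finger opening in mm; "gripper_force": force on a finger pad.
Only numpy, scipy, OpenCV 4.12 (cv2) and the standard library are available. Lean on these libraries where they do the work, as an engineer would, in place of code of your own. Each camera call takes 0.05 s, during which the arm holds its last target. There are 200 camera calls.

## Working session

There is one attempt and no reset: what is moved stays moved. The work goes in short steps, Python scripts to look and compute and a tool call to move; the robot and the scene stay as the last step left them, time stands still between calls to the robot, and variables do not carry over. Pictures are saved under pics/ and viewed, at most 10 in all, crops included, and the job is handed in when it is done.

Besides the shell and the picture viewer there is one more tool, called after "Request:" in YAML: its name, and indented under it one key for each argument. jog_arm: Moves the arm, as the interface text tells. Shift numbers are shares of 300 mm and turn numbers shares of 90 degrees, none past 1 either way. Its arguments: {"type":"object","properties":{"plan":{"type":"array"}},"required":["plan"]}

```bash
mkdir -p pics; cat > h.py <<'E'
import numpy as np, cv2
from cell import ctrl
from scipy.spatial.transform import Rotation as R
def cam(n):
    return ctrl.get_image(n)
def pts(p,mask):
    v,u=np.nonzero(mask&(p["depth"]>0)); d=p["depth"][v,u]
    c=np.c_[(u-p["cx"])/p["fx"]*d,(v-p["cy"])/p["fy"]*d,d]
    o=np.array(p["orientation"])
    M=o if o.shape==(3,3) else R.from_euler('xyz',o).as_matrix()
    return c@M.T+np.array(p["position"])
E
python3 - <<'E'
from h import *
s=ctrl.read_state(); print(s["eef_pos"],s["tool_rot"],s["width"],s["clock"],s["force"])
ims=[]
for n in("scene","side"):
    p=cam(n); print(n,np.round(p["position"]),np.round(p["orientation"],3)); ims.append(p["img"])
    for t in("case","tab","cover_frame","cover_pane","tumbler","spray","jar","dish","tweezer","teapot_lid"):
        r=ctrl.trace(p,t)
        if r:
            q=pts(p,r[0]["pixels"])
            print(t,round(r[0]["score"],2),np.round(r[0]["extent"]),len(q),np.round(np.median(q,0)) if len(q) else '',np.round(np.percentile(q,3,axis=0)) if len(q) else '',np.round(np.percentile(q,97,axis=0)) if len(q) else '')
    np.savez(f"{n}.npz",**{k:p[k] for k in("img","depth","fx","fy","cx","cy","position","orientation")})
    cv2.imwrite(f"pics/{n}.png",p["img"][...,::-1])
E
```

```text
[6.49372874e+02 8.13468735e-02 2.30374332e+02] [-3.13966702e+00 -7.44982708e-06  1.57087496e+00] 85.28423066967102 0.0 [0.14115373 0.05411124 0.48139606]
scene [1023.  436.  602.] [-2.261  0.02   2.252]
case 0.66 [330. 226. 114.  77.] 5937 [531.  80.  30.] [440. -42.   2.] [615. 170.  56.]
tab 0.89 [356. 219.  66.  51.] 2540 [505. 115.  49.] [429.  55.  38.] [575. 170.  58.]
cover_frame 0.72 [354. 224.  60.  41.] 126 [554. 162.  51.] [452.  98.  37.] [584. 178.  58.]
cover_pane 0.7 [357. 218.  62.  52.] 2329 [502. 115.  49.] [428.  58.  40.] [572. 167.  58.]
tumbler 0.83 [228. 262.  46.  59.] 1990 [750.  13.  64.] [716. -26.   3.] [780.  39.  94.]
spray 0.71 [167. 219.  28.  42.] 611 [ 758. -181.   50.] [ 742. -198.    4.] [ 771. -174.   99.]
jar 0.66 [293. 305.  30.  52.] 1308 [751. 164.  57.] [724. 136.   7.] [766. 179.  78.]
dish 0.69 [438. 207.  35.  29.] 830 [317. 218.   7.] [285. 181.   1.] [365. 255.  18.]
tweezer 0.65 [464. 297.  28.  44.] 153 [511. 363.   6.] [465. 357.  -2.] [567. 372.   8.]
teapot_lid 0.61 [255. 135.  25.  16.] 299 [ 370. -328.   20.] [ 341. -355.   15.] [
[... 194 characters left out ...]
 1931 [496. 116.  51.] [428.  53.  41.] [570. 170.  59.]
cover_frame 0.69 [319. 234.  52.  29.] 68 [480. 164.  54.] [449. 111.  42.] [581. 171.  59.]
cover_pane 0.76 [326. 231.  70.  31.] 1749 [496. 115.  51.] [429.  57.  42.] [569. 168.  59.]
tumbler 0.88 [245. 179.  30.  40.] 1042 [741.  21.  66.] [714. -28.   1.] [779.  39.  95.]
jar 0.65 [223. 222.  26.  38.] 783 [732. 167.  51.] [716. 134.   2.] [760. 179.  79.]
dish 0.84 [392. 299.  46.  44.] 1306 [325. 213.   7.] [288. 180.   3.] [363. 258.  19.]
tweezer 0.74 [272. 334.  58.  24.] 325 [510. 367.   6.] [463. 356.  -1.] [565. 372.   9.]
teapot_lid 0.78 [410. 153.  24.  16.] 324 [ 373. -328.   21.] [ 341. -357.    1.] [ 406. -289.   31.]
```

View pics/scene.png

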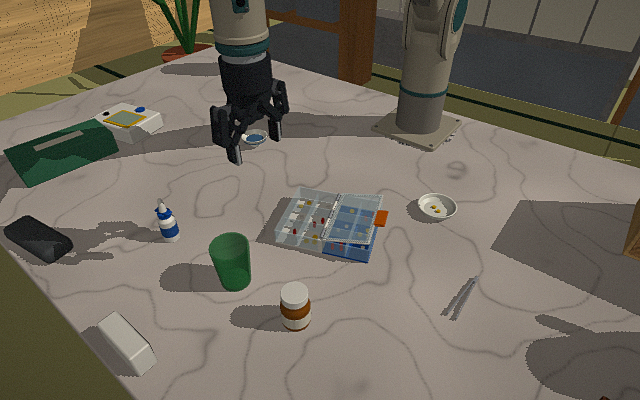

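View pics/side.png

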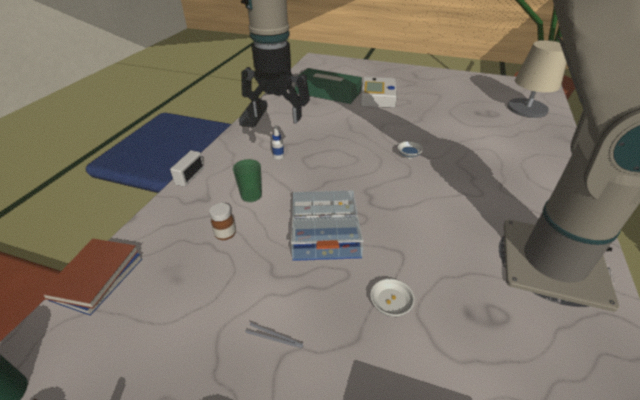

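The tab shows orange at scene (382,218) and side (327,244). The blue tray is on world +y, towards the dish. Next I fit the cover plane and the tab.

```bash
python3 - <<'E'
from h import *
allc=[]
for n in("scene","side"):
    p=dict(np.load(n+".npz")); im=p["img"].astype(int)
    m=(im[...,0]>150)&(im[...,1]<110)&(im[...,2]<80)
    m[:180]=0;m[270:]=0;m[:,:260]=0;m[:,420:]=0
    q=pts(p,m); q=q[(q[:,2]>25)]
    print(n,"orange",m.sum(),np.round(np.median(q,0)),np.round(q.min(0)),np.round(q.max(0)))
    a=np.zeros(m.shape,bool); a[170:290,260:420]=1
    q=pts(p,a); q=q[(q[:,2]>33)&(q[:,2]<75)&(q[:,1]>-70)&(q[:,1]<200)&(q[:,0]<620)]
    r=cv2.minAreaRect(q[:,:2].astype(np.float32)); print("rect",r, len(q))
    for lo in range(-60,200,20):
        k=q[(q[:,1]>lo)&(q[:,1]<lo+20)]
        if len(k): print(lo,len(k),np.round(np.percentile(k[:,0],[2,98])),np.round(np.percentile(k[:,2],[5,50,95])))
    A=q[(q[:,1]>65)]; 
    c=np.linalg.lstsq(np.c_[A[:,:2],np.ones(len(A))],A[:,2],rcond=None)[0]; print("plane",c)
E
python3 - <<'E'
import numpy as np,cv2
a=cv2.imread('pics/scene.png')[170:280,250:420];b=cv2.imread('pics/side.png')[170:280,260:430]
cv2.imwrite('pics/c.png',cv2.resize(np.vstack([a,b]) if 0 else np.hstack([a,b]),None,fx=2.3,fy=2.3,interpolation=cv2.INTER_CUBIC))
E
```

```text
scene orange 38 [484. 166.  57.] [452. 146.  56.] [502. 178.  59.]
rect ((514.603759765625, 69.25379180908203), (158.90481567382812, 218.78587341308594), 20.82109832763672) 2889
-60 30 [475. 528.] [33. 35. 36.]
-40 37 [466. 580.] [34. 35. 36.]
-20 33 [461. 619.] [33. 34. 36.]
0 20 [452. 620.] [33. 34. 35.]
20 41 [447. 615.] [33. 35. 40.]
40 158 [439. 608.] [34. 41. 43.]
60 334 [435. 597.] [36. 42. 47.]
80 496 [429. 587.] [37. 44. 50.]
100 514 [420. 583.] [41. 48. 53.]
120 518 [419. 575.] [35. 51. 55.]
140 408 [460. 568.] [35. 54. 58.]
160 298 [464. 561.] [34. 55. 59.]
180 2 [555. 555.] [34. 35. 36.]
plane [-0.07171195  0.12493373 69.96088746]
side orange 31 [479. 169.  60.] [457. 160.  56.] [495. 175.  62.]
rect ((515.2793579101562, 68.73124694824219), (155.92678833007812, 221.83404541015625), 21.097333908081055) 2300
-60 38 [477. 533.] [33. 35. 37.]
-40 44 [468. 580.] [34. 35. 37.]
-20 32 [460. 619.] [33. 35. 37.]
0 10 [452. 618.] [34. 36. 37.]
20 19 [445. 615.] [35. 39. 41.]
40 133 [441. 604.] [38. 42. 45.]
60 250 [434. 595.] [39. 44. 48.]
80 359 [428. 586.] [41. 47. 52.]
100 385 [418. 579.] [45. 50. 55.]
120 429 [414. 569.] [35. 53. 57.]
140 313 [455. 565.] [37. 55. 59.]
160 283 [459. 559.] [34. 56. 61.]
180 5 [553. 556.] [35. 37. 52.]
plane [-4.55436718e-02  1.03756165e-01  6.03602643e+01]
```

View pics/c.png

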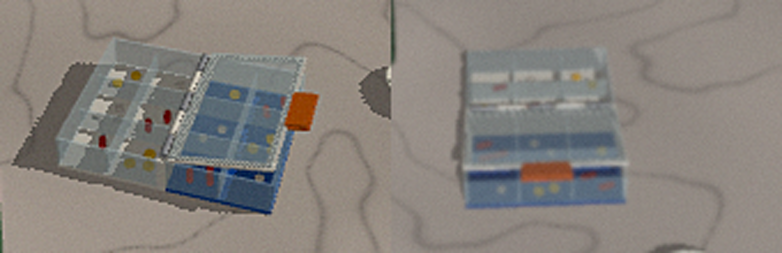

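```bash
cat > kin.py <<'E'
import numpy as np
from scipy.spatial.transform import Rotation as R
from scipy.optimize import least_squares
LO=np.array([-3.06,-.37,-1.25,.18,-1.1,.23,-2.94]);HI=np.array([3.06,2.12,1.32,2.47,4.24,1.98,2.94])
DH=[(0,0,267),(0,-np.pi/2,0),(0,np.pi/2,293),(52.5,np.pi/2,0),(77.5,np.pi/2,342.5),(0,np.pi/2,0),(76,-np.pi/2,97)]
L=[172.]
def fk(q):
    T=np.eye(4)
    for t,(a,al,d) in zip(q,DH):
        c,s,ca,sa=np.cos(t),np.sin(t),np.cos(al),np.sin(al)
        T=T@np.array([[c,-s,0,a],[s*ca,c*ca,-sa,-sa*d],[s*sa,c*sa,ca,ca*d],[0,0,0,1]])
    T[:3,3]+=T[:3,2]*L[0]; return T
def ik(p,M,q0):
    f=lambda q:np.r_[(fk(q)[:3,3]-p),R.from_matrix(M.T@fk(q)[:3,:3]).as_rotvec()*200,(q-q0)*.5]
    r=least_squares(f,np.clip(q0,LO+1e-3,HI-1e-3),bounds=(LO,HI)); return r.x,np.linalg.norm(r.fun[:6])
BOX=np.array([518,60.5,0]);YAW=np.radians(21)
B=R.from_euler('z',YAW).as_matrix()
def pose(y,z,a,x=0):
    """TCP at box x,y,z; tool z = -y cos a - z sin a; tool y along box x."""
    tz=B@[0,-np.cos(a),-np.sin(a)]; ty=B@[1,0,0]
    return BOX+B@[x,y,z],np.c_[np.cross(ty,tz),ty,tz]
E
python3 - <<'E'
from kin import *
q=np.array([-0.066,0.628,0.038,1.517,-0.027,0.996,-0.02]);T=fk(q);print(np.round(T,3))
L[0]+=T[2,3]-231.3
for a in (20,30,40,50):
    best=[]
    for s in range(40):
        g=np.random.default_rng(s).uniform(LO,HI)
        best.append(ik(*pose(114,36,np.radians(a)),g))
    best.sort(key=lambda b:b[1]); ok=[b for b in best if b[1]<2]
    print(a,len(ok),best[0][1])
    # continuation from start
    qq=q.copy();P0=np.array([650,0,231.]);M0=fk(q)[:3,:3]
    Pm,M1=pose(190,120,np.radians(a)); rv=R.from_matrix(M0.T@M1).as_rotvec()
    for k in np.linspace(0,1,15): qq,e=ik(P0+(Pm-P0)*k,M0@R.from_rotvec(rv*k).as_matrix(),qq)
    print(" pre",round(e,1),np.round(qq,2))
    for y,z in((170,70),(114,36)): qq,e=ik(*pose(y,z,np.radians(a)),qq); print("  ",y,round(e,1),np.round(qq,2))
E
```

```text
[[ 9.9400e-01  2.0000e-03 -1.0600e-01  5.7600e+02]
 [ 2.0000e-03 -1.0000e+00  3.0000e-03 -2.0272e+01]
 [-1.0600e-01 -3.0000e-03 -9.9400e-01  4.2203e+01]
 [ 0.0000e+00  0.0000e+00  0.0000e+00  1.0000e+00]]
20 16 0.0008268348399453457
 pre 0.0 [ 0.76  0.71 -0.18  1.26 -1.1   1.32 -0.59]
   170 0.0 [ 0.77  0.84 -0.24  1.3  -1.1   1.22 -0.54]
   114 0.0 [ 0.79  0.95 -0.4   1.31 -1.1   1.04 -0.52]
30 33 0.0009496647853576089
 pre 0.0 [ 0.6   0.68 -0.02  1.24 -1.1   1.23 -0.59]
   170 0.0 [ 0.64  0.8  -0.13  1.27 -1.1   1.11 -0.55]
   114 0.0 [ 0.68  0.91 -0.31  1.29 -1.1   0.93 -0.54]
40 33 0.0011619543955052444
 pre 0.0 [ 0.48  0.66  0.07  1.22 -1.06  1.11 -0.62]
   170 0.0 [ 0.5   0.78 -0.01  1.25 -1.1   1.01 -0.57]
   114 0.0 [ 0.55  0.87 -0.2   1.27 -1.1   0.83 -0.58]
50 27 0.001478375166699711
 pre 0.0 [ 0.41  0.64  0.11  1.19 -0.99  0.97 -0.67]
   170 0.0 [ 0.4   0.77  0.07  1.23 -1.06  0.89 -0.61]
   114 0.0 [ 0.4   0.85 -0.06  1.26 -1.1   0.75 -0.62]
```

```bash
cat >> kin.py <<'E'
def jog(st,*poses):
    p=np.array(st[0]);M=st[1]
    for P,N in poses:
        print("t",np.round(M.T@(P-p)/300,3),"w",np.round(R.from_matrix(M.T@N).as_rotvec()/(np.pi/2),3))
def measured():
    from cell import ctrl
    s=ctrl.read_state(); return s["eef_pos"],R.from_euler('xyz',s["tool_rot"]).as_matrix(),s
def boxc(P,M):
    d=B.T@M[:,2]; return np.round(B.T@(np.array(P)-BOX),1),"a",round(np.degrees(np.arctan2(-d[2],-d[1])),1),"out",np.round(d[0],3)
E
python3 - <<'E'
from kin import *
from math import radians as r
p,M,s=measured(); print(boxc(p,M))
jog((p,M),pose(200,150,r(90)),pose(200,150,r(60)),pose(200,150,r(35)))
E
```

```text
(array([ 101.6, -103.7,  231.3]), 'a', np.float64(90.0), 'out', np.float64(-0.0))
t [ 0.824 -0.679  0.271] w [-0.    -0.    -0.233]
t [ 0.824 -0.679  0.271] w [-0.061 -0.33  -0.228]
t [ 0.824 -0.679  0.271] w [-0.112 -0.604 -0.215]
```

Request:
jog_arm:
  plan:
    - {"tx": 0.2, "ty": -0.17, "tz": 0, "wx": 0, "wy": 0, "wz": -0.08, "claw": 1}
    - {"tx": 0.4, "ty": -0.34, "tz": 0, "wx": 0, "wy": 0, "wz": -0.16, "claw": 1}
    - {"tx": 0.6, "ty": -0.5, "tz": 0.05, "wx": 0, "wy": 0, "wz": -0.233, "claw": 1}
    - {"tx": 0.824, "ty": -0.679, "tz": 0.15, "wx": -0.02, "wy": -0.1, "wz": -0.23, "claw": 1}
    - {"tx": 0.824, "ty": -0.679, "tz": 0.27, "wx": -0.04, "wy": -0.2, "wz": -0.23, "claw": 1}
    - {"tx": 0.824, "ty": -0.679, "tz": 0.27, "wx": -0.061, "wy": -0.33, "wz": -0.228, "claw": 1}
    - {"tx": 0.824, "ty": -0.679, "tz": 0.27, "wx": -0.061, "wy": -0.33, "wz": -0.228, "claw": 1}
    - {"tx": 0.824, "ty": -0.679, "tz": 0.27, "wx": -0.061, "wy": -0.33, "wz": -0.228, "claw": 1}
    - {"tx": 0.824, "ty": -0.679, "tz": 0.27, "wx": -0.061, "wy": -0.33, "wz": -0.228, "claw": 1}

```text
clock: 2.0
eef_pos: [441.2, 254.9, 146.7]
tool_rot: [-3.136, 0.522, 1.955]
force: [-0.0, 0.7, -0.1]
width: -0.1
gripper_force: 0.0
```

```bash
python3 - <<'E'
from kin import *
from math import radians as r
p,M,s=measured(); print(boxc(p,M),np.round(s["qpos"],2))
jog((p,M),pose(185,110,r(45)),pose(185,100,r(32)))
E
```

```text
(array([ -2. , 209. , 146.7]), 'a', np.float64(60.1), 'out', np.float64(0.003)) [-1.02  0.7   0.21  1.88  0.43  0.87 -0.79]
t [-0.008  0.006  0.146] w [ 0.003 -0.167  0.009]
t [0.008 0.006 0.175] w [ 0.004 -0.312  0.009]
```

Request:
jog_arm:
  plan:
    - {"tx": 0, "ty": 0.006, "tz": 0.05, "wy": -0.08, "wx": 0, "wz": 0, "claw": 1}
    - {"tx": 0, "ty": 0.006, "tz": 0.1, "wy": -0.16, "wx": 0, "wz": 0, "claw": 1}
    - {"tx": 0, "ty": 0.006, "tz": 0.15, "wy": -0.24, "wx": 0, "wz": 0, "claw": 1}
    - {"tx": 0, "ty": 0.006, "tz": 0.175, "wy": -0.312, "wx": 0, "wz": 0.009, "claw": 1}
    - {"tx": 0, "ty": 0.006, "tz": 0.175, "wy": -0.312, "wx": 0, "wz": 0.009, "claw": 1}
    - {"tx": 0, "ty": 0.006, "tz": 0.175, "wy": -0.312, "wx": 0, "wz": 0.009, "claw": 1}

```text
clock: 2.6
eef_pos: [457.9, 222.8, 105.0]
tool_rot: [3.125, 1.014, 1.913]
force: [-0.5, -0.3, 0.0]
width: 0.1
gripper_force: 0.0
```

```bash
python3 - <<'E'
from kin import *
from h import cam,ctrl,cv2
from math import radians as r
p,M,s=measured(); print(boxc(p,M),np.round(s["qpos"],2),p)
c=cam("wrist"); cv2.imwrite("pics/w1.png",c["img"][...,::-1])
b=cam("side"); cv2.imwrite("pics/s1.png",cv2.resize(b["img"][120:320,200:460],None,fx=3,fy=3)[...,::-1])
jog((p,M),pose(170,60,r(32)),pose(140,38,r(32)),pose(114,33,r(32)))
E
```

```text
(array([  2. , 173.1, 105. ]), 'a', np.float64(31.9), 'out', np.float64(-0.004)) [-1.23  1.03  0.38  1.77  0.56  1.08 -1.02] [457.85422673 222.78180828 105.01564467]
t [ 0.122 -0.008  0.088] w [-0.003  0.001 -0.008]
t [ 0.131 -0.008  0.212] w [-0.003  0.001 -0.008]
t [ 0.1   -0.007  0.294] w [-0.003  0.001 -0.008]
```

View pics/s1.png

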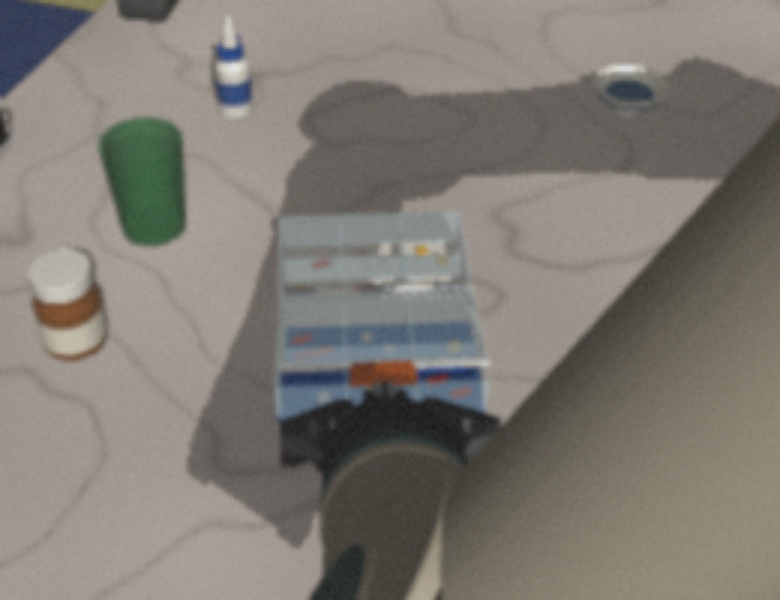

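View pics/w1.png

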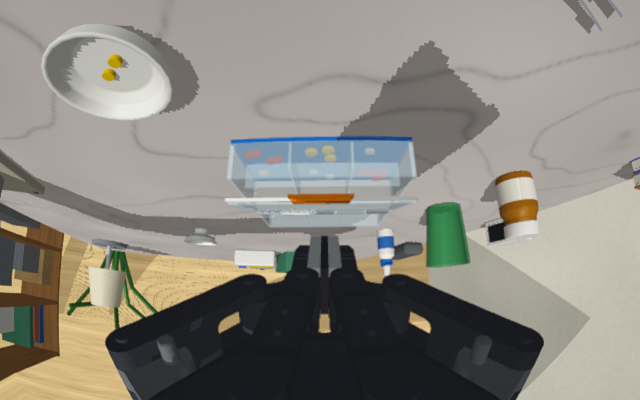

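Fingertips (wrist col 322) line up with the tab (col 320, row 198), and the hand is outside the box as planned. I check the projected tab edge before moving under it.

```bash
python3 - <<'E'
from kin import *
from h import cam,ctrl
p,M,s=measured(); c=cam("wrist"); H=np.array(c["hand_eye"]); print(np.round(H,2),c["fx"])
im=c["img"].astype(int); m=(im[...,0]>150)&(im[...,1]<130)&(im[...,2]<80); m[:170]=0;m[215:]=0;m[:,:260]=0;m[:,380:]=0
v,u=np.nonzero(m); print("orange",u.min(),u.max(),v.min(),v.max())
def proj(b):
    w=BOX+B@b; t=M.T@(w-p); x=H[:3,:3].T@(t-H[:3,3]); th=np.arctan2(np.hypot(*x[:2]),x[2]); k=c["fx"]*th/np.hypot(*x[:2]); return np.round([c["cx"]+k*x[0],c["cy"]+k*x[1]],1)
for th in(.12,.165,.2):
  for x in(-24,24):
    o=np.array([0,0,38.5]);Y=np.array([0,np.cos(th),np.sin(th)]);Z=np.array([0,-np.sin(th),np.cos(th)])
    print(th,x,proj(o+120*Y-2.5*Z+[x,0,0]),proj(o+120*Y+2.5*Z+[x,0,0]))
for x in(-78,78): print("box front bottom",proj(np.array([x,100,0.])))
E
```

```text
[[   0.     -0.96   -0.26   67.46]
 [   1.      0.      0.      0.55]
 [  -0.     -0.26    0.96 -142.37]
 [   0.      0.      0.      1.  ]] 309.70691628693146
orange 287 352 191 201
0.12 -24 [286.1 184.1] [286.1 190.8]
0.12 24 [352.7 183. ] [352.9 189.8]
0.165 -24 [286.1 191.4] [286.  198.3]
0.165 24 [352.9 190.4] [353.1 197.3]
0.2 -24 [286.  197.2] [286.1 204.1]
0.2 24 [353.1 196.2] [353.2 203.2]
box front bottom [229.5 138.1]
box front bottom [410.6 135. ]
```

Request:
jog_arm:
  plan:
    - {"tx": 0.06, "ty": -0.008, "tz": 0.04, "wx": 0, "wy": 0, "wz": -0.008, "claw": 1}
    - {"tx": 0.122, "ty": -0.008, "tz": 0.088, "wx": 0, "wy": 0, "wz": -0.008, "claw": 1}
    - {"tx": 0.131, "ty": -0.008, "tz": 0.15, "wx": 0, "wy": 0, "wz": -0.008, "claw": 1}
    - {"tx": 0.131, "ty": -0.008, "tz": 0.212, "wx": 0, "wy": 0, "wz": -0.008, "claw": 1}
    - {"tx": 0.115, "ty": -0.008, "tz": 0.25, "wx": 0, "wy": 0, "wz": -0.008, "claw": 1}
    - {"tx": 0.1, "ty": -0.008, "tz": 0.294, "wx": 0, "wy": 0, "wz": -0.008, "claw": 1}
    - {"tx": 0.1, "ty": -0.008, "tz": 0.294, "wx": 0, "wy": 0, "wz": -0.008, "claw": 1}

```text
clock: 3.45
eef_pos: [477.1, 164.9, 34.4]
tool_rot: [-3.141, 1.015, 1.93]
force: [0.1, 0.1, -0.2]
width: -0.1
gripper_force: 0.0
```

```bash
cat >> kin.py <<'E'
def tip(th,a,h=11):
    Y=np.array([np.cos(th),np.sin(th)]);Z=np.array([-np.sin(th),np.cos(th)]);d=-np.array([np.cos(a),np.sin(a)]);n=np.array([-np.sin(a),np.cos(a)])
    o=np.array([0,38.5])
    if th<a: c=o+120*Y-2.5*Z+12*d; w=1
    else: c=o+108*Y-2.5*Z; w=np.tanh(6*np.cos(th-a))
    if th>a and np.cos(th-a)<.35: return o+(108-11*w*(n@Y))*Y-(2.5+h*abs(n@Z))*Z
    return c-h*w*n
def path(ths,afun,x=0):
    p,M,s=measured(); print(boxc(p,M),np.round(s["qpos"],2),np.round(s["force"],1),s["clock"])
    for t in ths:
        a=afun(t); q=tip(np.radians(t),np.radians(a)); print(t,round(a),np.round(q,0),end=" "); jog((p,M),pose(q[0],q[1],np.radians(a),x))
A=lambda t: 32 if t<90 else 32+(t-90)*53/90
E
python3 - <<'E'
from kin import *
path([8,12,18,25,32,39,46,53,60],A)
E
```

```text
(array([ -0.7, 112.1,  34.4]), 'a', np.float64(31.8), 'out', np.float64(-0.006)) [-1.17  1.15  0.4   1.84  0.62  0.89 -1.1 ] [ 0.1  0.1 -0.2] 3.45
8 32 [115.  37.] t [-0.003  0.002 -0.012] w [-0.004  0.002 -0.002]
12 32 [114.  45.] t [-0.028  0.002 -0.023] w [-0.004  0.002 -0.002]
18 32 [111.  58.] t [-0.068  0.002 -0.036] w [-0.004  0.002 -0.002]
25 32 [105.  71.] t [-0.116  0.003 -0.046] w [-0.004  0.002 -0.002]
32 32 [99. 84.] t [-0.165  0.003 -0.05 ] w [-0.004  0.002 -0.002]
39 32 [91. 95.] t [-0.209  0.003 -0.048] w [-0.004  0.002 -0.002]
46 32 [ 83. 105.] t [-0.252  0.003 -0.041] w [-0.004  0.002 -0.002]
53 32 [ 73. 114.] t [-0.294  0.003 -0.028] w [-0.004  0.002 -0.002]
60 32 [ 62. 121.] t [-0.335  0.004 -0.011] w [-0.004  0.002 -0.002]
```

Request:
jog_arm:
  plan:
    - {"tx": -0.028, "ty": 0, "tz": -0.02, "wx": 0, "wy": 0, "wz": 0, "claw": 1}
    - {"tx": -0.05, "ty": 0, "tz": -0.03, "wx": 0, "wy": 0, "wz": 0, "claw": 1}
    - {"tx": -0.07, "ty": 0, "tz": -0.036, "wx": 0, "wy": 0, "wz": 0, "claw": 1}
    - {"tx": -0.092, "ty": 0, "tz": -0.041, "wx": 0, "wy": 0, "wz": 0, "claw": 1}
    - {"tx": -0.116, "ty": 0, "tz": -0.046, "wx": 0, "wy": 0, "wz": 0, "claw": 1}

```text
clock: 3.95
eef_pos: [479.0, 161.9, 70.1]
tool_rot: [-3.14, 1.013, 1.936]
force: [-0.7, 1.3, -1.1]
width: -0.1
gripper_force: 0.6
```

```bash
python3 - <<'E'
from kin import *
from h import cam,cv2,ctrl
c=cam("scene"); cv2.imwrite("pics/s2.png",cv2.resize(c["img"][130:290,240:460],None,fx=3,fy=3)[...,::-1])
path([25,32,39,46,53,60,67,74,81],A)
E
```

```text
(array([-1.000e-01,  1.077e+02,  7.140e+01]), 'a', np.float64(31.9), 'out', np.float64(-0.003)) [-1.17  1.08  0.41  1.87  0.63  0.91 -1.07] [-0.6 -0.4  1. ] 4.0
25 32 [105.  71.] t [-0.003  0.     0.007] w [-0.002  0.001 -0.001]
32 32 [99. 84.] t [-0.052  0.     0.003] w [-0.002  0.001 -0.001]
39 32 [91. 95.] t [-0.096  0.     0.004] w [-0.002  0.001 -0.001]
46 32 [ 83. 105.] t [-0.139  0.001  0.012] w [-0.002  0.001 -0.001]
53 32 [ 73. 114.] t [-0.182  0.001  0.024] w [-0.002  0.001 -0.001]
60 32 [ 62. 121.] t [-0.222  0.001  0.041] w [-0.002  0.001 -0.001]
67 32 [ 50. 128.] t [-0.26   0.001  0.063] w [-0.002  0.001 -0.001]
74 32 [ 38. 132.] t [-0.295  0.001  0.09 ] w [-0.002  0.001 -0.001]
81 32 [ 25. 135.] t [-0.326  0.001  0.121] w [-0.002  0.001 -0.001]
```

View pics/s2.png

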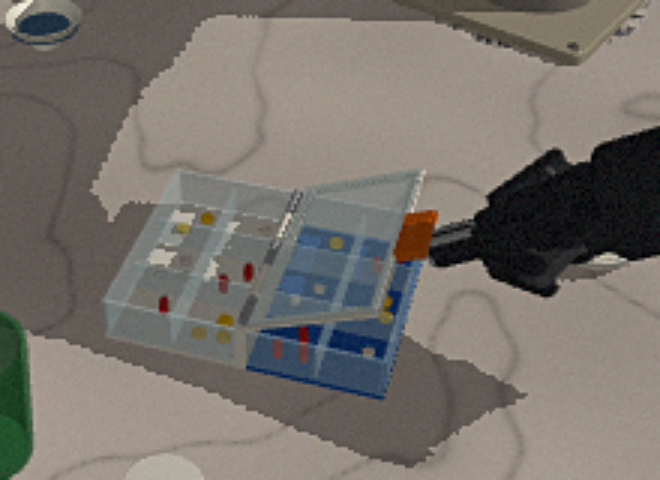

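The cover is rising, with the orange tab (crop 415,235) resting on the fingertips. I keep going along the arc.

Request:
jog_arm:
  plan:
    - {"tx": -0.028, "ty": 0, "tz": 0.008, "wx": 0, "wy": 0, "wz": 0, "claw": 1}
    - {"tx": -0.052, "ty": 0, "tz": 0.01, "wx": 0, "wy": 0, "wz": 0, "claw": 1}
    - {"tx": -0.096, "ty": 0, "tz": 0.012, "wx": 0, "wy": 0, "wz": 0, "claw": 1}
    - {"tx": -0.139, "ty": 0, "tz": 0.02, "wx": 0, "wy": 0, "wz": 0, "claw": 1}
    - {"tx": -0.182, "ty": 0, "tz": 0.03, "wx": 0, "wy": 0, "wz": 0, "claw": 1}
    - {"tx": -0.222, "ty": 0, "tz": 0.046, "wx": 0, "wy": 0, "wz": 0, "claw": 1}
    - {"tx": -0.26, "ty": 0, "tz": 0.067, "wx": 0, "wy": 0, "wz": 0, "claw": 1}
    - {"tx": -0.295, "ty": 0, "tz": 0.092, "wx": 0, "wy": 0, "wz": 0, "claw": 1}

```text
clock: 4.8
eef_pos: [504.2, 94.5, 130.9]
tool_rot: [-3.14, 1.014, 1.935]
force: [0.6, 0.5, -1.4]
width: 0.4
gripper_force: 0.5
```

```bash
python3 - <<'E'
from kin import *
from h import cam,cv2,ctrl
c=cam("scene"); cv2.imwrite("pics/s3.png",cv2.resize(c["img"][130:290,240:460],None,fx=3,fy=3)[...,::-1])
path([74,81,88,95,102,109,116,123,130,137,144],A)
E
```

```text
(array([ -1.4,  34.1, 132.4]), 'a', np.float64(31.7), 'out', np.float64(-0.006)) [-1.11  0.97  0.49  1.97  0.73  0.85 -1.02] [ 0.  -0.9  1.3] 4.85
74 32 [ 38. 132.] t [ 0.007  0.005 -0.011] w [-0.004  0.003 -0.002]
81 32 [ 25. 135.] t [-0.024  0.005  0.02 ] w [-0.004  0.003 -0.002]
88 32 [ 12. 137.] t [-0.052  0.005  0.054] w [-0.004  0.003 -0.002]
95 35 [ -1. 137.] t [-0.075  0.005  0.09 ] w [-0.004  0.036 -0.002]
102 39 [-13. 136.] t [-0.094  0.006  0.127] w [-0.004  0.082 -0.002]
109 43 [-25. 134.] t [-0.108  0.006  0.167] w [-0.004  0.127 -0.002]
116 47 [-37. 129.] t [-0.117  0.006  0.207] w [-0.004  0.173 -0.003]
123 51 [-48. 124.] t [-0.121  0.007  0.249] w [-0.004  0.219 -0.003]
130 56 [-59. 117.] t [-0.12   0.007  0.29 ] w [-0.003  0.265 -0.003]
137 60 [-69. 109.] t [-0.115  0.007  0.332] w [-0.003  0.311 -0.003]
144 64 [-78. 101.] t [-0.107  0.007  0.374] w [-0.003  0.356 -0.003]
```

View pics/s3.png

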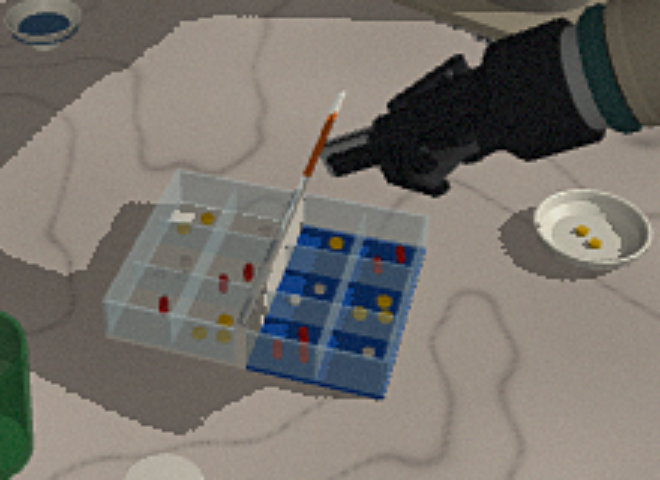

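The cover is nearly upright with the fingertips on the tab (crop 325,150), and the box has not moved. I continue over the top and turn the tool down on the way.

Request:
jog_arm:
  plan:
    - {"tx": -0.024, "ty": 0.005, "tz": 0.02, "wx": 0, "wy": 0, "wz": 0, "claw": 1}
    - {"tx": -0.052, "ty": 0.005, "tz": 0.054, "wx": 0, "wy": 0, "wz": 0, "claw": 1}
    - {"tx": -0.075, "ty": 0.005, "tz": 0.09, "wx": 0, "wy": 0.036, "wz": 0, "claw": 1}
    - {"tx": -0.094, "ty": 0.005, "tz": 0.127, "wx": 0, "wy": 0.082, "wz": 0, "claw": 1}
    - {"tx": -0.108, "ty": 0.005, "tz": 0.167, "wx": 0, "wy": 0.127, "wz": 0, "claw": 1}
    - {"tx": -0.117, "ty": 0.006, "tz": 0.207, "wx": 0, "wy": 0.173, "wz": 0, "claw": 1}
    - {"tx": -0.121, "ty": 0.006, "tz": 0.249, "wx": 0, "wy": 0.219, "wz": 0, "claw": 1}
    - {"tx": -0.121, "ty": 0.006, "tz": 0.249, "wx": 0, "wy": 0.219, "wz": 0, "claw": 1}

```text
clock: 5.65
eef_pos: [535.1, 13.4, 123.4]
tool_rot: [3.141, 0.672, 1.925]
force: [-0.1, 0.3, -0.4]
width: 0.2
gripper_force: 0.0
```

```bash
python3 - <<'E'
from kin import *
path([123,130,137,144,151,158,165,172,176,180],A)
E
```

```text
(array([ -0.9, -50.1, 123.4]), 'a', np.float64(51.5), 'out', np.float64(-0.007)) [-0.77  0.77  0.42  2.06  0.77  0.56 -0.8 ] [-0.1  0.3 -0.4] 5.65
123 51 [-48. 124.] t [ 0.003  0.003 -0.005] w [-0.005 -0.    -0.006]
130 56 [-59. 117.] t [-0.01   0.003  0.035] w [-0.004  0.045 -0.006]
137 60 [-69. 109.] t [-0.02   0.004  0.075] w [-0.004  0.091 -0.006]
144 64 [-78. 101.] t [-0.026  0.004  0.118] w [-0.004  0.137 -0.007]
151 68 [-87.  91.] t [-0.028  0.005  0.161] w [-0.004  0.183 -0.007]
158 72 [-95.  80.] t [-0.027  0.005  0.205] w [-0.003  0.229 -0.007]
165 76 [-102.   69.] t [-0.023  0.005  0.251] w [-0.003  0.274 -0.007]
172 80 [-108.   57.] t [-0.014  0.005  0.295] w [-0.003  0.32  -0.007]
176 83 [-111.   49.] t [-0.006  0.005  0.32 ] w [-0.003  0.346 -0.007]
180 85 [-113.   42.] t [0.004 0.006 0.344] w [-0.003  0.372 -0.007]
```

Request:
jog_arm:
  plan:
    - {"tx": -0.01, "ty": 0.003, "tz": 0.035, "wx": 0, "wy": 0.045, "wz": -0.006, "claw": 1}
    - {"tx": -0.02, "ty": 0.004, "tz": 0.075, "wx": 0, "wy": 0.091, "wz": -0.006, "claw": 1}
    - {"tx": -0.026, "ty": 0.004, "tz": 0.118, "wx": 0, "wy": 0.137, "wz": -0.006, "claw": 1}
    - {"tx": -0.028, "ty": 0.005, "tz": 0.161, "wx": 0, "wy": 0.183, "wz": -0.006, "claw": 1}
    - {"tx": -0.027, "ty": 0.005, "tz": 0.205, "wx": 0, "wy": 0.229, "wz": -0.006, "claw": 1}
    - {"tx": -0.023, "ty": 0.005, "tz": 0.251, "wx": 0, "wy": 0.274, "wz": -0.006, "claw": 1}
    - {"tx": -0.023, "ty": 0.005, "tz": 0.251, "wx": 0, "wy": 0.274, "wz": -0.006, "claw": 1}

```text
clock: 6.35
eef_pos: [553.9, -34.7, 65.8]
tool_rot: [-3.133, 0.241, 1.935]
force: [0.6, -0.2, -0.4]
width: -0.2
gripper_force: 0.0
```

```bash
python3 - <<'E'
from kin import *
from h import cam,cv2,ctrl
c=cam("scene"); cv2.imwrite("pics/s4.png",cv2.resize(c["img"][130:290,200:420],None,fx=3,fy=3)[...,::-1])
path([165,172,176,180,182,183],A)
E
```

```text
(array([  0.4, -98.9,  66. ]), 'a', np.float64(76.2), 'out', np.float64(-0.007)) [-0.15  0.73  0.01  1.99  0.57  0.44 -0.29] [-0.2 -0.4  0.1] 6.4
165 76 [-102.   69.] t [-0.013 -0.002 -0.006] w [-0.005 -0.     0.001]
172 80 [-108.   57.] t [-0.024 -0.001  0.038] w [-0.005  0.046  0.001]
176 83 [-111.   49.] t [-0.027 -0.001  0.063] w [-0.005  0.072  0.001]
180 85 [-113.   42.] t [-0.027 -0.001  0.089] w [-0.005  0.098  0.001]
182 86 [-114.   38.] t [-0.027 -0.001  0.102] w [-0.005  0.111  0.001]
183 87 [-114.   36.] t [-0.026 -0.001  0.109] w [-0.005  0.118  0.001]
```

View pics/s4.png

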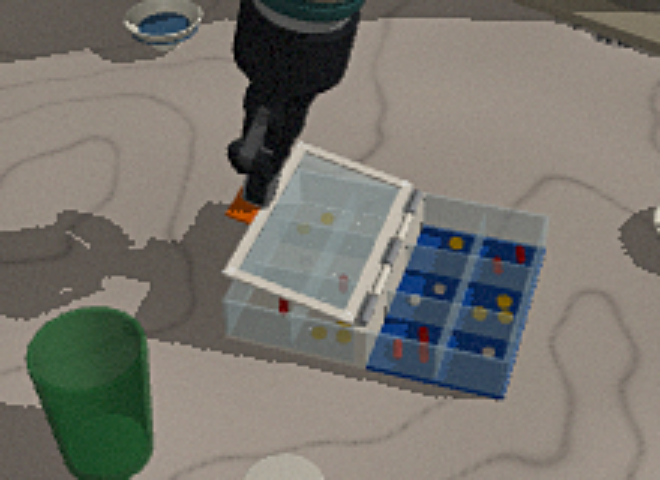

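The cover is past upright at about 163°, with the fingertips on the orange tab (crop 243,207). Next I press it down gently.

Request:
jog_arm:
  plan:
    - {"tx": -0.02, "ty": 0, "tz": 0.02, "wx": 0, "wy": 0.023, "wz": 0, "claw": 1}
    - {"tx": -0.024, "ty": 0, "tz": 0.038, "wx": 0, "wy": 0.046, "wz": 0, "claw": 1}
    - {"tx": -0.027, "ty": 0, "tz": 0.063, "wx": 0, "wy": 0.072, "wz": 0, "claw": 1}
    - {"tx": -0.027, "ty": 0, "tz": 0.08, "wx": 0, "wy": 0.09, "wz": 0, "claw": 1}
    - {"tx": -0.027, "ty": 0, "tz": 0.089, "wx": 0, "wy": 0.098, "wz": 0, "claw": 1}
    - {"tx": -0.027, "ty": 0, "tz": 0.089, "wx": 0, "wy": 0.098, "wz": 0, "claw": 1}

```text
clock: 7.0
eef_pos: [559.2, -41.0, 42.2]
tool_rot: [-3.135, 0.086, 1.945]
force: [-0.2, 1.1, -1.0]
width: 0.0
gripper_force: 0.0
```

Request:
jog_arm:
  plan:
    - {"tx": 0, "ty": 0, "tz": 0.004, "wx": 0, "wy": 0, "wz": 0, "claw": 1}
    - {"tx": 0, "ty": 0, "tz": 0.007, "wx": 0, "wy": 0, "wz": 0, "claw": 1}
    - {"tx": 0, "ty": 0, "tz": 0.007, "wx": 0, "wy": 0, "wz": 0, "claw": 1}

```text
clock: 7.3
eef_pos: [559.6, -40.9, 41.5]
tool_rot: [-3.136, 0.086, 1.945]
force: [-2.5, 2.6, 6.3]
width: -0.1
gripper_force: 3.1
```

Request:
jog_arm:
  plan:
    - {"tx": 0, "ty": 0, "tz": 0.003, "wx": 0, "wy": 0, "wz": 0, "claw": 1}
    - {"tx": 0, "ty": 0, "tz": 0.003, "wx": 0, "wy": 0, "wz": 0, "claw": 1}

```text
clock: 7.5
eef_pos: [559.7, -40.9, 41.2]
tool_rot: [-3.137, 0.086, 1.945]
force: [-3.5, 1.9, 12.3]
width: -0.0
gripper_force: 6.0
```

Request:
jog_arm:
  plan:
    - {"tx": 0, "ty": 0, "tz": -0.02, "wx": 0, "wy": 0, "wz": 0, "claw": 1}
    - {"tx": 0, "ty": 0, "tz": -0.12, "wx": 0, "wy": 0, "wz": 0, "claw": 1}
    - {"tx": 0, "ty": 0, "tz": -0.25, "wx": 0, "wy": 0, "wz": 0, "claw": 1}
    - {"tx": 0, "ty": 0, "tz": -0.4, "wx": 0, "wy": 0, "wz": 0, "claw": 1}
    - {"tx": 0, "ty": 0, "tz": -0.5, "wx": 0, "wy": 0, "wz": 0, "claw": 1}
    - {"tx": 0, "ty": 0, "tz": -0.5, "wx": 0, "wy": 0, "wz": 0, "claw": 1}

```text
clock: 8.1
eef_pos: [558.7, -29.2, 193.9]
tool_rot: [3.138, 0.089, 1.943]
force: [0.6, 0.1, 0.2]
width: 0.3
gripper_force: 0.0
```

```bash
python3 - <<'E'
from h import *
s=ctrl.read_state();print(s["eef_pos"],s["force"])
for n in("scene","side"):
    p=cam(n); im=p["img"].astype(int)
    if n=="scene": cv2.imwrite("pics/s5.png",cv2.resize(p["img"][130:290,200:420],None,fx=3,fy=3)[...,::-1])
    m=(im[...,0]>150)&(im[...,1]<110)&(im[...,2]<80); m[:150]=0;m[280:]=0;m[:,:240]=0;m[:,430:]=0
    q=pts(p,m); q=q[(q[:,1]<0)&(q[:,2]>20)]
    print(n,len(q),np.round(np.median(q,0),1) if len(q) else'')
    yaw=np.radians(21);a=np.ones(m.shape,bool);q=pts(p,a)-[518,60.5,0]
    bx=q[:,0]*np.cos(yaw)+q[:,1]*np.sin(yaw);by=-q[:,0]*np.sin(yaw)+q[:,1]*np.cos(yaw)
    for lo,hi in((-98,-90),(-30,-8)):
        k=(abs(bx)<76)&(by>lo)&(by<hi)&(q[:,2]<70)&(q[:,2]>30); print(lo,k.sum(),np.round(np.median(q[k,2]),1))
E
```

```text
[558.72423742 -29.1927107  193.91973131] [0.57492466 0.09147273 0.199552  ]
scene 117 [557.7 -41.3  39.6]
-98 191 39.3
-30 462 37.7
side 29 [555.2 -42.9  40.8]
-98 162 40.1
-30 349 39.4
```

View pics/s5.png

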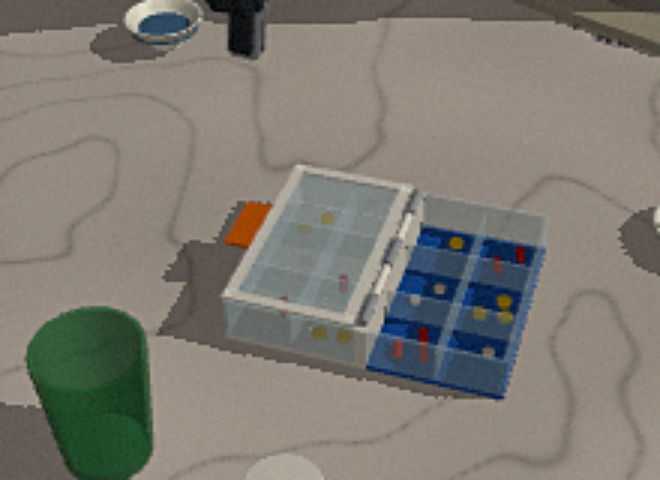

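The cover lies flat on the white tray (tab at crop 250,222, top about 40 mm above the shelf). The blue tray is open, and the box looks unmoved.

```bash
python3 -c "
from cell import ctrl
print(ctrl.finish_job())"
```

```text
the job is handed in; nothing more can be done
None
```

The cover now lies flat on the white tray with the blue tray open, and the job is handed in. No verdict came back, but the last pictures showed the box in place and the arm clear of everything.

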